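# Sweep the photo stand and set up the relief tiles

### The arm

A 7-joint arm with a two-finger parallel gripper is mounted at the origin on the work surface. World frame = base frame: x ahead of the robot, y to its left, z up, the work surface at z = 0. Lengths are in m, angles in rad, forces in N, time in s.
With the tool pointing down it reaches from about 0.4 to 0.9 m from the base axis. Payload 5.6 kg.
Tool frame: the origin (TCP) lies midway between the tips of the shut fingers; the grasp point (between the pads) lies 19 mm behind it; z points along the fingers, y is the line along which they close (so a half turn about z gives the same grasp; the last joint's range is limited). The gripper opens to 92 mm and grips with 3 to 60 N. Pads are 20 mm wide; open, the fingers measure 128 mm over their backs; the gripper's body (75 mm by 189 mm) begins 69 mm behind the grasp point.
Start: joints at [1.216, 0.468, -0.012, 1.603, 0.006, 1.071, -0.056], TCP at [0.199, -0.619, 0.215] pointing down, gripper open.
Joint ranges: [-2.53, 2.53], [-0.31, 2.02], [-1.57, 1.55], [0.28, 2.44], [-1.29, 4.43], [0.15, 1.84], [-2.92, 2.92]. Speed limits (rad/s): [2.57, 2.57, 3.14, 3.14, 3.14, 3.14, 3.14].

### API

Orientations are given as a 3x3 rotation matrix whose columns are the frame's x, y, z axes.
In Python, from station import env, effector, solver, viewer, workorder, search_frame, tip_of gives the robot as it stands. Calls block until the motion is done:
- env.reach(position, orientation): joint-space move of the TCP to a pose.
- env.movel(position, frame=None, rate=0.15): straight line of the TCP; frame=None keeps the orientation; rate is the mean speed in m/s.
- env.goto_joints(angles): joint-space move.
- effector.release() and effector.grasp(squeeze=None): open the fingers fully, or close them until they stop; squeeze is the grip in N (None keeps the last).
- env.pause(seconds).
- solver.inverse_kinematics(position, orientation): joint angles nearest the present ones, or None.
- env.sense(): the state.
- viewer.read_camera(name): name is "scene" or "top" or "wrist"; returns (picture, depth): 384x512x3 uint8, red, green, blue; 384x512 float32, m along the optical axis (not along the pixel's ray), 0 where there is no reading.
- viewer.camera_info(name): a dict with "intrinsics" (3x3 intrinsics, pixels), "dist_coeffs" ([k1, k2, p1, p2, k3] as OpenCV has them; the pictures are not rectified), "eye" and "rotation" of the camera in the world; the wrist camera has in their place "T_tool_cam" (4x4, takes a point from camera to tool coordinates, whose origin is the TCP and whose axes are the flange's). Camera axes: x right, y up, looking along -z (the intrinsics and any distortion apply to the point x, -y, -z); pixel columns grow to the right and rows downward; lengths in m; the calibration is good to about 2 mm. A picture is of the moment at which its call begins: read the wrist's pose just before it. camera_info takes no time and is no camera call.
A pose or a line that the arm cannot do raises env.PlanningError and nothing moves.
- workorder.finish_job(): hands the job in; it is judged then, once.
Trained networks look in the newest picture that a camera, given by its name, has taken for a name from the list of things; names that differ only in an ending like _2 or _b are one class to them, and where a whole thing is asked for, a point or a joint stands for the part that bears it (a point fixed in the world has none). Each returns a list of dicts, best first, with "score" (0 to 1); they miss things now and then, are a little off and sometimes report something else, mostly with a low value. They report only what shows in the picture. A call takes as long as a camera call. They do not tell look-alikes from the thing itself.
- search_frame(camera, name): "at" ([x, y, z] in m, in world coordinates, good to about 4 mm: the middle of the surface that is visible of it).
- tip_of(camera, name): "at" ([x, y, z] in m, in world coordinates, good to about 4 mm: a listed point, or the origin of a listed thing).
The state is a dict: "t": time; "joint_positions": joint angles; "joint_velocities": joint speeds; "tau": joint torques, N m; "ee_pos": TCP position; "tcp_rot": TCP orientation; "wrist_force": force on the tool from outside, world axes, zero at the start; "moment": the same for the moment, N m; "gripper_width": finger opening in m; "grasp_force": force on a finger pad.
Only numpy, scipy, OpenCV 4.12 (cv2) and the standard library are available. Lean on these libraries where they do the work, as an engineer would, in place of code of your own. Each camera call takes 0.05 s, during which the arm holds its last target. There are 200 camera calls.

### The job

Get the photo stand ready: pick up the bench brush and sweep every lump of mortar off the black bed into the grey tray at its open end (no fingers on lumps that lie on the bed), then stand the brush back in the middle of its mat, bristles down. Then take every tile out of the white rack and stand it on its short lower edge on the swept bed, leaning back against the aluminium rail at a clear slant of 10 to 35 degrees, side by side. Do not let a tile fall flat and leave the other things on the table where they are.

Things in the scene. Friction and masses are not known exactly. Their poses are not given: they have to be found in the camera images.
- stand: fixed photo stand: black bed 220 mm (x) by 260 mm (y), top 60 mm above the table; origin under the bed's centre, on the table, z up, yaw within 0.15 rad of the world. The -y edge (y = -130 mm) is open onto the grey tray, the +y edge (y = +130 mm) onto the table; the +x edge has a rim 14 mm high (inner face x = +102 mm), the -x edge (robot's side) carries the rail.
- tray (a point): centre of the floor of the grey scrap tray built onto the stand, in line with the bed (axes as the stand's): inside it spans 114 mm (y, from the bed's edge at +57 to -57 mm) and 208 mm (x); floor 6 mm, wall tops 60 mm above the table, level with the bed.
- rail: aluminium leaning rail fixed to the stand, listed with the stand's own origin and axes: an upright board 10 mm thick, 250 mm long (y), inner face at x = -100 mm, top edge 130 mm above the table (70 mm above the bed). Tiles lean back on its top edge, tops towards -x.
- rack: fixed white rack 230 x 100 mm, origin at the centre of its underside. Four slots in a row along its x at x = -90, -30, +30, +90 mm, each 20 mm wide between two 5 mm walls 90 mm long (along y), slot floor 10 mm and wall tops 55 mm above the table. It may be to the left or to the right of the stand.
- mat: black rubber mat 190 x 120 x 3 mm, fixed on the table on the other side of the stand from the rack: the brush's place. Origin at the centre of its underside; its 190 mm side is along x.
- brush: bench brush, 0.2 kg, standing on its bristles: yellow bristle block 90 mm (x) x 50 mm (y), stiff, 26 mm high; wooden back 92 x 52 mm from 26 to 40 mm; blue grip ridge on top, 70 mm (x) x 24 mm (y), from 40 to 78 mm height. Origin at the centre of the bristles' underside, z up. Take it by the ridge across y.
- lump_0: lump of grey mortar, rigid, about 40 x 38 mm across and 30 mm high (15 mm from its centre to its flat underside as it first lies), 50 g; origin at its centre. It starts on the bed; may be absent.
- lump_1: lump of grey mortar, rigid, about 40 x 38 mm across and 30 mm high (15 mm from its centre to its flat underside as it first lies), 50 g; origin at its centre. It starts on the bed; may be absent.
- lump_2: lump of grey mortar, rigid, about 40 x 38 mm across and 30 mm high (15 mm from its centre to its flat underside as it first lies), 50 g; origin at its centre. It starts on the bed; may be absent.
- lump_3: lump of grey mortar, rigid, about 40 x 38 mm across and 30 mm high (15 mm from its centre to its flat underside as it first lies), 50 g; origin at its centre. It starts on the bed; may be absent.
- lump_4: lump of grey mortar, rigid, about 40 x 38 mm across and 30 mm high (15 mm from its centre to its flat underside as it first lies), 50 g; origin at its centre. It starts on the bed; may be absent.
- lump_5: lump of grey mortar, rigid, about 40 x 38 mm across and 30 mm high (15 mm from its centre to its flat underside as it first lies), 50 g; origin at its centre. It starts on the bed; may be absent.
- tile_a: relief tile, terracotta with a white roundel, rigid slab 14 mm thick (x), 52 mm wide (y), 130 mm tall (z), about 0.2 kg, with the roundel on its +x face; origin at the centre of its lower edge face. It starts upright in a slot of the rack, a few mm loose; may be absent.
- tile_b: relief tile, blue glazed with a yellow roundel, rigid slab 14 mm thick (x), 52 mm wide (y), 130 mm tall (z), about 0.2 kg, with the roundel on its +x face; origin at the centre of its lower edge face. It starts upright in a slot of the rack, a few mm loose; may be absent.
- tile_c: relief tile, pale plaster with a green roundel, rigid slab 14 mm thick (x), 52 mm wide (y), 130 mm tall (z), about 0.2 kg, with the roundel on its +x face; origin at the centre of its lower edge face. It starts upright in a slot of the rack, a few mm loose; may be absent.
- tile_d: relief tile, grey with a copper roundel, rigid slab 14 mm thick (x), 52 mm wide (y), 130 mm tall (z), about 0.2 kg, with the roundel on its +x face; origin at the centre of its lower edge face. It starts upright in a slot of the rack, a few mm loose; may be absent.
- jar: jar with an orange cap, 64 mm across, 80 mm high: a bystander, to be left where it is; origin at the centre of its underside
- flask: bottle 56 mm across, 130 mm high: a bystander, to be left where it is; origin at the centre of its underside
- scale_bar: yellow scale bar 160 x 30 x 8 mm: a bystander, to be left where it is; origin at the centre of its underside
Not all that is in view belongs to the job. Leave any purple look-alike of the brush alone.

How it is judged:
By the outcome, as a careful person would: the job done as asked, in the order asked, and still so for the second after the job is handed in, with the robot touching nothing.
Of lump_0, lump_1, lump_2, lump_3, lump_4, lump_5 only 3 to 6 are there at a start; the rules pass over those that are not, and their reading is None.
Of tile_a, tile_b, tile_c, tile_d only 3 to 4 are there at a start; the rules pass over those that are not, and their reading is None.
At some moment in a run one of brush, lump_0, lump_1, lump_2, lump_3, lump_4, lump_5 may be knocked a few centimetres aside while the robot is not near it.
It also fails if it takes over 200 s, if anything falls off the work surface, if the arm or the gripper's body presses on something with over 40 N, if the wrist force passes 120 N, or if a joint passes its speed limit or range.

## Working session

There is one attempt and no reset: what is moved stays moved. The work goes in short steps, each a Python script; the robot and the scene stay as the last script left them, time stands still between calls to the robot, and variables do not carry over. Pictures are saved under pics/ and viewed, at most 14 in all, crops included, and the job is handed in when it is done.

```bash
ls; mkdir -p pics
cat > h.py <<'E'
import numpy as np, cv2
from station import env, effector, solver, viewer, workorder, search_frame, tip_of
def shot(cam,name=None):
    s=env.sense(); p,d=viewer.read_camera(cam)
    if name: cv2.imwrite(f'pics/{name}.png',p[:,:,::-1])
    return p,d,s
def cloud(cam,d,s):
    """world xyz of each pixel (HxWx3), nan where no depth"""
    i=viewer.camera_info(cam); K=np.array(i['intrinsics'],float); D=np.array(i['dist_coeffs'],float)
    v,u=np.mgrid[:d.shape[0],:d.shape[1]]
    n=cv2.undistortPoints(np.stack([u,v],-1).reshape(-1,1,2).astype(float),K,D).reshape(*d.shape,2)
    c=np.stack([n[...,0]*d,-n[...,1]*d,-d],-1)
    if cam=='wrist':
        T=np.array(i['T_tool_cam']); c=c@T[:3,:3].T+T[:3,3]
        R,t=np.array(s['tcp_rot']),np.array(s['ee_pos'])
    else: R,t=np.array(i['rotation']),np.array(i['eye'])
    w=c@R.T+t; w[d<=0]=np.nan; return w
E
cat > a.py <<'E'
from h import *
for c in ['top','scene']:
    p,d,s=shot(c,c+'0'); np.savez(c+'0.npz',p=p,d=d,w=cloud(c,d,s))
    print(c,viewer.camera_info(c)['eye'])
    for n in ['stand','tray','rail','rack','mat','brush','lump_0','tile_a','tile_b','tile_c','tile_d','jar','flask','scale_bar']:
        print(n,'T',[(np.round(r['at'],3).tolist(),round(r['score'],2)) for r in tip_of(c,n)],'S',[(np.round(r['at'],3).tolist(),round(r['score'],2)) for r in search_frame(c,n)])
print(env.sense())
E
python3 a.py
```

```text
pics
top [ 4.46749282e-01 -1.16859940e-04  9.77300650e-01]
stand T [([0.53, 0.044, -0.001], 0.83)] S [([0.523, -0.011, 0.056], 0.8)]
tray T [([0.515, -0.146, 0.003], 0.72)] S [([0.531, -0.014, 0.055], 0.6)]
rail T [([0.528, 0.041, -0.001], 0.65), ([0.515, -0.148, 0.004], 0.64), ([0.5, 0.365, 0.002], 0.57)] S [([0.43, 0.053, 0.128], 0.88)]
rack T [([0.497, 0.364, 0.001], 0.76)] S [([0.499, 0.353, 0.01], 0.67), ([0.533, -0.013, 0.057], 0.5)]
mat T [([0.504, -0.369, 0.001], 0.79)] S [([0.495, -0.351, 0.003], 0.61), ([0.472, 0.073, 0.089], 0.42), ([0.497, 0.347, 0.01], 0.23)]
brush T [([0.506, -0.388, 0.006], 0.97), ([0.531, 0.04, -0.001], 0.59)] S [([0.506, -0.378, 0.042], 0.63)]
lump_0 T [([0.469, 0.074, 0.075], 0.79), ([0.52, -0.03, 0.074], 0.6), ([0.587, -0.041, 0.074], 0.6)] S [([0.586, -0.042, 0.086], 0.73), ([0.514, -0.031, 0.086], 0.56), ([0.473, 0.073, 0.089], 0.49)]
tile_a T [([0.583, 0.354, 0.01], 0.82), ([0.411, 0.39, 0.012], 0.77), ([0.528, 0.365, 0.009], 0.73), ([0.47, 0.362, 0.011], 0.71)] S [([0.469, 0.344, 0.138], 0.73), ([0.527, 0.347, 0.134], 0.71), ([0.581, 0.339, 0.1
[... 3229 characters left out ...]
, 'joint_velocities': array([-0.0005536 , -0.00180496,  0.00065371, -0.00133762, -0.00026133,
       -0.00215298, -0.00061205]), 'tau': array([-3.25220026e-04, -5.20408309e+01, -1.22497385e-02, -2.44054574e+01,
       -5.65101276e-02,  1.11940823e-02,  4.23831978e-05]), 'ee_pos': array([ 0.19936744, -0.61867509,  0.21459003]), 'tcp_rot': array([[ 9.51793790e-01,  3.06738619e-01, -2.86185442e-05],
       [ 3.06738618e-01, -9.51793790e-01, -2.76911299e-05],
       [-3.57328916e-05,  1.75778327e-05, -9.99999999e-01]]), 'wrist_force': array([-0.48787603,  0.96263068,  0.00562691]), 'moment': array([ 0.06501939,  0.0262021 , -0.01831804]), 'grasp_force': 0.0, 'gripper_width': 0.09191275384876485}
```

View pictures.

View pics/top0.png

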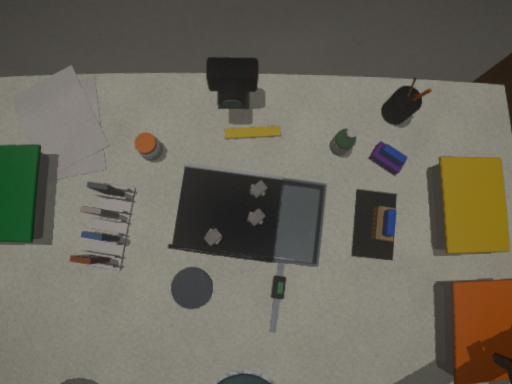

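View pics/scene0.png

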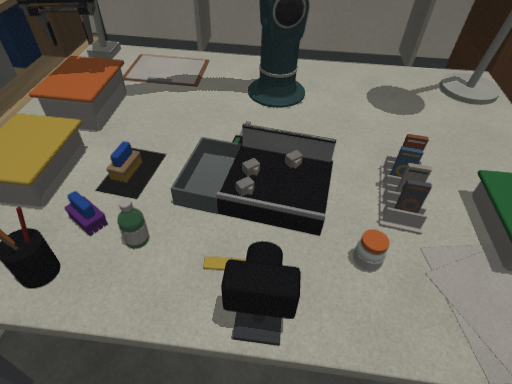

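```bash
cat > b.py <<'E'
import numpy as np, cv2
f=np.load('top0.npz'); w=f['w']; p=f['p']
def sel(x0,x1,y0,y1,z0,z1,m=True):
    k=(w[...,0]>x0)&(w[...,0]<x1)&(w[...,1]>y0)&(w[...,1]<y1)&(w[...,2]>z0)&(w[...,2]<z1)&m
    return w[k]
def rect(q,n):
    r=cv2.minAreaRect((q[:,:2]*1000).astype(np.float32)); print(n,len(q),[np.round(v,1) for v in r],'z',np.round(np.median(q[:,2]),4),np.round(q.mean(0),4))
rect(sel(.3,.5,-.15,.25,.115,.14),'rail')
q=sel(.3,.5,-.15,.25,.115,.14); c=np.polyfit(q[:,1],q[:,0],1); print('rail slope',c)
q=sel(.6,.7,-.1,.2,.067,.08); rect(q,'rim'); print(np.polyfit(q[:,1],q[:,0],1))
q=sel(.5,.6,.04,.14,.05,.07); print('bed z',np.median(q[:,2]),q[:,2].std())
q=sel(.45,.58,-.2,-.1,-.01,.03); rect(q,'trayfloor')
q=sel(.35,.65,.28,.45,.045,.065); rect(q,'rackwalls')
q=sel(.35,.65,.28,.45,.12,.16); 
for x in [.41,.47,.53,.585]:
    rect(sel(x-.025,x+.025,.28,.45,.128,.16),'tile'+str(x))
hsv=cv2.cvtColor(p,cv2.COLOR_RGB2HSV); blue=(hsv[...,0]>105)&(hsv[...,0]<128)&(hsv[...,1]>120)
rect(sel(.4,.6,-.45,-.3,.068,.09,blue),'ridge'); rect(sel(.4,.6,-.45,-.3,.03,.05),'back')
dark=(hsv[...,2]<60); rect(sel(.38,.62,-.45,-.29,-.01,.012,dark),'mat')
for x,y in [(.469,.075),(.52,-.031),(.587,-.04)]: rect(sel(x-.04,x+.04,y-.04,y+.04,.068,.12),'lump')
for n,b in dict(disk=(.2,.4,.05,.25),cal=(.2,.42,-.15,0),cam=(.75,1,-.1,.12)).items():
    q=sel(*b,-.02,.4); print(n,np.percentile(q[:,2],[50,90,99]))
for z0,z1 in [(.03,.05),(.068,.09)]: rect(sel(.6,.8,-.46,-.32,z0,z1),'purple')
cv2.imwrite('pics/brushcrop.png',cv2.resize(p[130:280,330:450,::-1],None,fx=4,fy=4))
E
python3 b.py
```

```text
rail 479 [array([430.6,  54.2]), array([249.6,  10.9]), np.float64(82.6)] z 0.1308 [0.4308 0.0547 0.1308]
rail slope [0.12937006 0.42375699]
rim 358 [array([640.6,  26.7]), array([255.5,   9. ]), np.float64(82.3)] z 0.0747 [0.6403 0.0272 0.0744]
[0.1336584 0.6366256]
bed z 0.06094864646180864 0.0016124472224010378
trayfloor 1685 [array([ 514.7, -150. ]), array([128.1,  99.9]), np.float64(0.0)] z 0.007 [ 0.5139 -0.1504  0.0071]
rackwalls 573 [array([500.7, 364.5]), array([ 93.9, 210.5]), np.float64(82.2)] z 0.0554 [0.4994 0.3578 0.055 ]
tile0.41 151 [array([412.6, 382.4]), array([52.3, 15.2]), np.float64(83.3)] z 0.1405 [0.4128 0.3808 0.1397]
tile0.47 143 [array([469.7, 358.3]), array([51.1, 14.7]), np.float64(81.3)] z 0.1405 [0.4699 0.3571 0.14  ]
tile0.53 141 [array([530.2, 363.7]), array([52.8, 14.7]), np.float64(83.4)] z 0.14 [0.5299 0.3614 0.1395]
tile0.585 126 [array([589.3, 351.2]), array([53.3, 13.8]), np.float64(85.3)] z 0.1403 [0.5886 0.3484 0.1398]
ridge 205 [array([ 504.4, -386. ]), array([20.5, 67.1]), np.float64(81.7)] z 0.0811 [ 0.505  -0.3854  0.081 ]
back 337 [array([
[... 159 characters left out ...]
4(83.3)] z 0.004 [ 0.5025 -0.3589  0.0039]
lump 240 [array([464.9,  72.4]), array([78.5, 52.9]), np.float64(82.7)] z 0.0901 [0.468  0.073  0.0889]
lump 208 [array([519.3, -35.1]), array([41.3, 40.5]), np.float64(47.3)] z 0.0903 [ 0.5192 -0.0345  0.0893]
lump 230 [array([604. , -45.6]), array([41.4, 69.8]), np.float64(63.5)] z 0.0901 [ 0.5939 -0.0424  0.0871]
disk [0.0014677  0.01703614 0.01970355]
cal [0.00126172 0.01037186 0.13004681]
cam [0.00407329 0.16292446 0.16552693]
purple 329 [array([ 690.9, -410.9]), array([93. , 52.4]), np.float64(55.5)] z 0.0406 [ 0.6852 -0.3992  0.0402]
purple 233 [array([ 691.2, -410.8]), array([70.5, 24.9]), np.float64(58.5)] z 0.0779 [ 0.6908 -0.4093  0.0775]
```

View pics/brushcrop.png

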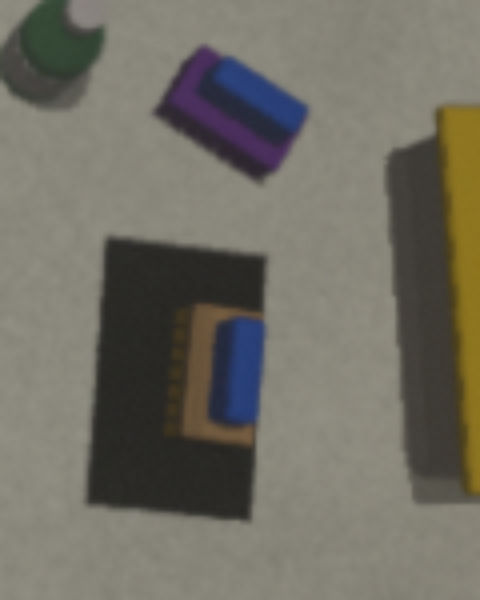

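```bash
cat >> h.py <<'E'
def rz(a): c,s=np.cos(a),np.sin(a); return np.array([[c,-s,0],[s,c,0],[0,0,1]])
DOWN=np.diag([1.,-1,-1])
ST=np.array([.535,.0405,0]); SY=-.130; MAT=np.array([.5045,-.3705,0]); MY=-.12
def S(x,y,z): return ST+rz(SY)@[x,y,z]
def toS(w): return (w-ST)@rz(SY)
def lumps(name=None,z0=.069):
    p,d,s=shot('top',name); q=toS(cloud('top',d,s))
    m=(q[...,0]>-.094)&(q[...,0]<.097)&(abs(q[...,1])<.129)&(q[...,2]>z0)&(q[...,2]<.12)
    n,l,st,_=cv2.connectedComponentsWithStats(m.astype(np.uint8))
    return [(np.round(q[l==i].mean(0),3).tolist(),int(st[i,4]),np.round(np.r_[q[l==i].min(0)[:2],q[l==i].max(0)[:2]],3).tolist()) for i in range(1,n) if st[i,4]>15]
def ridge(cam='wrist',name=None):
    p,d,s=shot(cam,name); w=cloud(cam,d,s); h=cv2.cvtColor(p,cv2.COLOR_RGB2HSV)
    k=(h[...,0]>105)&(h[...,0]<128)&(h[...,1]>120)&(w[...,2]>.068)&(w[...,2]<.092)&(abs(w[...,0]-MAT[0])<.14)&(abs(w[...,1]-MAT[1])<.13)
    q=w[k]; return cv2.minAreaRect((q[:,:2]*1000).astype(np.float32)),q.mean(0),len(q)
E
cat > c.py <<'E'
from h import *
env.reach(np.array([.505,-.386,.20]),rz(-.13)@DOWN)
print(ridge('wrist','w1'),env.sense()['t'])
E
python3 c.py
```

```text
(((504.9478759765625, -388.049072265625), (21.895933151245117, 70.15111541748047), 82.05598449707031), array([ 0.50774991, -0.38824015,  0.08013561]), 1266) 4.3833
```

```bash
cat > d.py <<'E'
from h import *
R=rz(-.133)@DOWN
env.movel(np.array([.505,-.387,.12]),R,rate=.2); env.movel(np.array([.505,-.387,.048]),R,rate=.1)
effector.grasp(45); s=env.sense(); print(s['gripper_width'],s['grasp_force'],s['wrist_force'],s['ee_pos'])
env.movel(np.array([.505,-.387,.24]),R,rate=.2)
s=env.sense(); print(s['gripper_width'],s['wrist_force'],s['t']); print(lumps('top1'))
E
python3 d.py
```

```text
0.023567749045869297 44.97529685497284 [ 0.24590108  0.14379642 -1.5541091 ] [ 0.50503199 -0.38699181  0.04796082]
0.023552578032377182 [-0.09813402  0.35109404 -3.7679132 ] 7.9417
[([0.066, -0.073, 0.089], 208, [0.045, -0.094, 0.089, -0.051]), ([-0.006, -0.076, 0.089], 207, [-0.027, -0.098, 0.017, -0.056]), ([-0.069, 0.024, 0.089], 225, [-0.091, 0.002, -0.047, 0.046])]
```

```bash
cat > e.py <<'E'
from h import *
R=rz(SY)@DOWN
def lane(x,y0,y1=-.15,rate=.1):
    env.movel(S(x,y0,.16),R,rate=.25); env.movel(S(x,y0,.107),R,rate=.1)
    env.movel(S(x,y1,.107),R,rate=rate); s=env.sense(); print(x,np.round(s['wrist_force'],1),round(s['t'],1))
    env.movel(S(x,y1,.16),R,rate=.2)
env.reach(S(.03,.06,.18),R)
lane(.03,.02)
lane(-.050,.098)
env.movel(S(0,-.15,.20),R,rate=.3); env.movel(np.array([.505,-.37,.22]),R,rate=.3)
print(lumps('top2'),env.sense()['t'])
p=cv2.imread('pics/top2.png')[140:300,120:420]; cv2.imwrite('pics/top2c.png',cv2.resize(p,None,fx=2.5,fy=2.5))
E
python3 e.py
```

```text
0.03 [-0.2  0.  -2.2] 12.6
-0.05 [-1.  -0.5 -1.7] 17.6
[] 19.425
```

View pics/top2c.png

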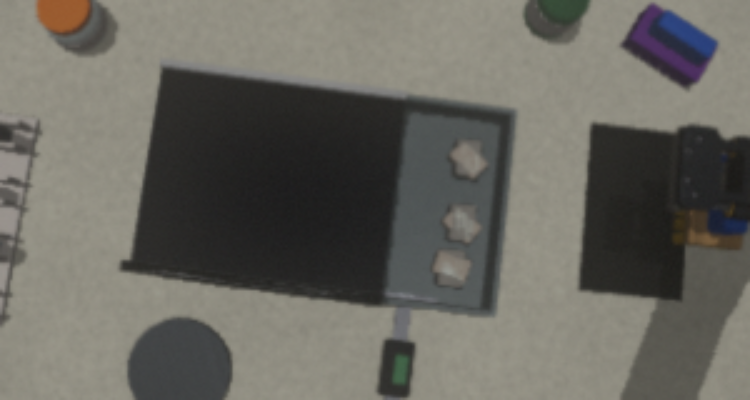

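```bash
cat >> h.py <<'E'
TH=np.radians(17)
from scipy.spatial.transform import Rotation as Ro
def Rh(yaw,acr,th=0): return rz(yaw)@Ro.from_euler('y',-th).as_matrix()@rz(acr)@DOWN
def place_pose(y,L,acr,dx=0,dz=0,gap=.0015):
    """TCP pose for a tile held L above its bottom edge, leaning at TH; dx,dz offsets in stand frame"""
    t=np.array([-np.sin(TH),0,np.cos(TH)]); n=np.array([np.cos(TH),0,np.sin(TH)])
    b=np.array([-.100+.070*np.tan(TH)+gap,y,.0608])
    return S(*(b+n*.007+t*L+np.array([dx,0,dz]))),Rh(SY,acr,TH)
E
cat > g.py <<'E'
from h import *
R=rz(MY)@DOWN
env.movel(np.r_[MAT[:2],.12],R,rate=.2); env.movel(np.r_[MAT[:2],.0485],R,rate=.06)
effector.release(); env.movel(np.r_[MAT[:2],.20],R,rate=.2)
print(ridge('wrist','w2'),env.sense()['t'])
for a in (0,np.pi/2,-np.pi/2):
    for x,y in [(.4126,.382),(.47,.358),(.53,.3637),(.589,.351)]:
        for z in (.105,.32):
            q=solver.inverse_kinematics(np.array([x,y,z]),Rh(SY,a)); print('rack',round(a,1),x,z,None if q is None else np.round(q,2))
    for y in (-.09,-.03,.03,.09):
        for dz in (0,.16):
            q=solver.inverse_kinematics(*place_pose(y,.1,a,.03*(dz>0),dz)); print('place',round(a,1),y,dz,None if q is None else np.round(q,2))
E
python3 g.py
```

```text
(((505.825439453125, -371.38311767578125), (22.41457748413086, 68.23434448242188), 83.69332122802734), array([ 0.50763419, -0.37179786,  0.0800553 ]), 1291) 23.4583
rack 0 0.4126 0.105 [-0.3   0.56 -0.66  1.87  0.45  0.86 -2.88]
rack 0 0.4126 0.32 [-0.07  0.38 -0.95  1.65  0.32  1.28 -2.78]
rack 0 0.47 0.105 [-0.31  0.57 -0.53  1.81  0.37  0.86 -2.71]
rack 0 0.47 0.32 [-0.14  0.38 -0.74  1.59  0.27  1.27 -2.63]
rack 0 0.53 0.105 [-0.31  0.64 -0.48  1.68  0.35  0.91 -2.63]
rack 0 0.53 0.32 [-0.18  0.47 -0.68  1.46  0.3   1.31 -2.58]
rack 0 0.589 0.105 [-0.29  0.69 -0.45  1.56  0.34  0.96 -2.54]
rack 0 0.589 0.32 [-0.2   0.53 -0.6   1.35  0.3   1.35 -2.5 ]
place 0 -0.09 0 [ 0.39  0.05 -0.43  2.36  0.16  0.44 -1.87]
place 0 -0.09 0.16 [ 0.47 -0.13 -0.44  2.1  -0.03  0.86 -1.65]
place 0 -0.03 0 [ 0.29  0.08 -0.5   2.34  0.3   0.47 -2.16]
place 0 -0.03 0.16 [ 0.42 -0.11 -0.54  2.08  0.02  0.87 -1.84]
place 0 0.03 0 [ 0.2   0.12 -0.58  2.3   0.43  0.52 -2.43]
place 0 0.03 0.16 [ 0.37 -0.07 -0.65  2.05  0.1   0.88 -2.03]
place 0 0.09 0 [ 0.13  0.19 -0.67  2.24  0.56  0.58 -2.67]
place 0 0.0
[... 1402 characters left out ...]
1.6 0.53 0.32 [ 0.12  0.75 -1.32  1.44  0.72  1.5   1.83]
rack -1.6 0.589 0.105 [ 0.14  1.13 -1.34  1.53  1.11  1.38  1.72]
rack -1.6 0.589 0.32 [ 0.11  0.83 -1.33  1.33  0.8   1.56  1.9 ]
place -1.6 -0.09 0 [ 1.13  0.18 -1.2   2.33  0.48  0.49  2.58]
place -1.6 -0.09 0.16 [-0.74 -0.24  0.62  2.16  0.27  0.91  2.77]
place -1.6 -0.03 0 [ 0.96  0.23 -1.22  2.32  0.63  0.55  2.27]
place -1.6 -0.03 0.16 [-1.13 -0.29  0.81  2.15  0.41  0.96  2.5 ]
place -1.6 0.03 0 [ 0.79  0.32 -1.26  2.28  0.8   0.65  1.97]
place -1.6 0.03 0.16 [-1.25 -0.22  0.82  2.12  0.39  0.95  2.39]
place -1.6 0.09 0 [ 0.62  0.43 -1.29  2.22  0.93  0.78  1.73]
place -1.6 0.09 0.16 [-1.56 -0.2   1.01  2.08  0.43  0.97  2.26]
```

```bash
cat >> h.py <<'E'
def tops(cam='wrist',name=None):
    p,d,s=shot(cam,name); w=cloud(cam,d,s); out=[]
    for x in [.4126,.47,.53,.589]:
        k=(abs(w[...,0]-x)<.025)&(w[...,1]>.28)&(w[...,1]<.45)&(w[...,2]>.130)&(w[...,2]<.155); q=w[k]
        out.append((len(q),)+(([np.round(v,1) for v in cv2.minAreaRect((q[:,:2]*1000).astype(np.float32))],np.round(np.median(q[:,2]),4)) if len(q)>30 else ()))
    return out
E
cat > i.py <<'E'
from h import *
s=env.sense(); env.movel(np.array(s['ee_pos'])+[0,0,.12],rate=.25)
env.reach(np.array([.49,.33,.35]),Rh(SY,np.pi))
for r in tops('wrist','w3'): print(r)
print(env.sense()['t'],np.round(env.sense()['joint_positions'],2))
E
python3 i.py
```

```text
(470, [array([411.6, 384.5]), array([51.6, 13.9]), np.float64(82.3)], np.float64(0.1394))
(401, [array([468.4, 359.5]), array([51. , 14.1]), np.float64(80.9)], np.float64(0.1396))
(388, [array([529.1, 365.4]), array([50.5, 13.4]), np.float64(82.3)], np.float64(0.1395))
(372, [array([588.4, 352.6]), array([51. , 14.5]), np.float64(83.3)], np.float64(0.1394))
26.6167 [ 0.1   0.46 -1.05  1.54  0.4   1.38  0.46]
```

View pics/w3.png

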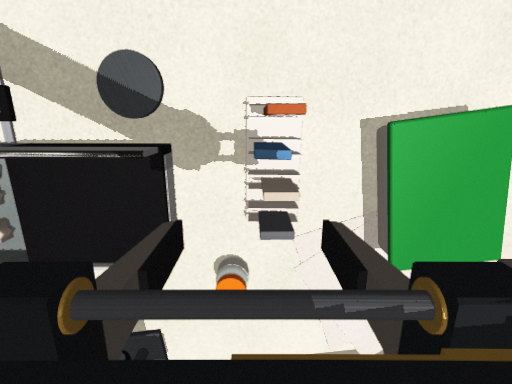

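```bash
cat >> h.py <<'E'
def do_tile(x,y,yaw,acr,ydst,yoff=0):
    L=.098; R=Rh(yaw,acr); z=.010+L
    env.reach(np.array([x,y,.25]),R); env.movel(np.array([x,y,z+.045]),R,rate=.25); env.movel(np.array([x,y,z]),R,rate=.1)
    effector.grasp(30); s=env.sense(); print('grip',round(s['gripper_width'],4),np.round(s['wrist_force'],1))
    env.movel(np.array([x,y,z+.07]),R,rate=.1); env.movel(np.array([x,y,.33]),R,rate=.25)
    f0=env.sense(); print('lift',round(f0['gripper_width'],4),np.round(f0['wrist_force'],1))
    P=lambda dx,dz:place_pose(ydst+yoff,L,acr,dx,dz)
    env.reach(*P(.03,.15)); env.movel(*P(.03,.05),rate=.15)
    p,d,s=shot('scene',f'pl{int(ydst*1000)}')
    env.movel(*P(.004,.008),rate=.08); env.movel(*P(0,0),rate=.03)
    s=env.sense(); print('down',np.round(s['wrist_force']-f0['wrist_force'],1),np.round(s['ee_pos'],4))
    effector.release(); env.pause(.3)
    pos,Rp=P(0,0); t=Rp[:,2]
    env.movel(pos-t*.06,Rp,rate=.1); env.movel(P(.03,.15)[0],Rp,rate=.25); print('t',env.sense()['t'])
E
cat > j.py <<'E'
from h import *
do_tile(.469,.359,-.14,np.pi,-.09)
shot('scene','s1'); c=cv2.imread('pics/s1.png')[90:240,160:360]; a=cv2.imread('pics/pl-90.png')[90:240,160:360]
cv2.imwrite('pics/s1c.png',cv2.resize(np.hstack([a,c]),None,fx=2,fy=2,interpolation=2))
E
python3 j.py
```

```text
grip 0.0515 [-0.9 -0.1  0. ]
lift 0.0516 [-0.  -0.6 -2.4]
down [ 0.1  0.6 -0. ] [ 0.425  -0.0358  0.1565]
t 36.4667
```

View pics/s1c.png

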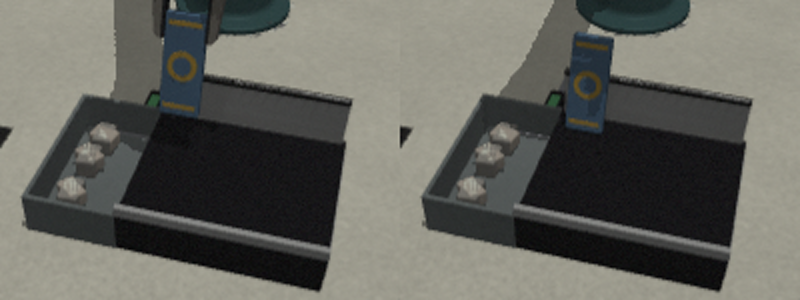

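```bash
cat >> h.py <<'E'
def lean(name=None):
    p,d,s=shot('scene',name); q=toS(cloud('scene',d,s))
    for y in (-.09,-.03,.03,.09):
        k=(abs(q[...,1]-y)<.035)&(q[...,0]>-.15)&(q[...,0]<-.05)&(q[...,2]>.07)&(q[...,2]<.20)
        v=q[k]; v=v[v[:,0]>-.098-(v[:,2]-.128)*.4]  # in front of the rail face
        v=v[(v[:,2]>.075)]
        if len(v)<60: print(y,'none',len(v)); continue
        c=v.mean(0); n=np.linalg.svd(v-c,full_matrices=False)[2][2]; n*=np.sign(n[0])
        print(y,len(v),'slant',np.round(np.degrees(np.arcsin(n[2])),1),'yaw',np.round(np.degrees(n[1]),1),'y',np.round(np.percentile(v[:,1],[1,99]),3),'ztop',np.round(v[:,2].max(),3))
E
cat > k.py <<'E'
from h import *
do_tile(.5888,.352,-.125,np.pi,.03); lean('s2')
E
python3 k.py
```

```text
grip 0.0517 [ 0.4 -0.3  0.4]
lift 0.0518 [ 0.  -0.5 -2.3]
down [ 1.2 -0.1  0.4] [0.4406 0.0832 0.1564]
t 47.1417
-0.09 879 slant 18.9 yaw 0.4 y [-0.114 -0.063] ztop 0.188
-0.03 63 slant 19.1 yaw 0.1 y [-0.065  0.005] ztop 0.186
0.03 920 slant 18.9 yaw -0.2 y [0.005 0.056] ztop 0.188
0.09 none 27
```

```bash
cat > l.py <<'E'
from h import *
do_tile(.4121,.3835,-.13,np.pi/2,-.029); lean('s3')
E
python3 l.py
```

```text
grip 0.0139 [ 0.5  0.2 -0.2]
lift 0.0138 [-0.4  0.3 -2.5]
down [0.  0.  1.3] [0.4329 0.0245 0.1564]
t 59.5083
-0.09 883 slant 19.0 yaw 0.9 y [-0.114 -0.063] ztop 0.189
-0.03 975 slant 19.8 yaw -0.7 y [-0.064 -0.002] ztop 0.187
0.03 982 slant 19.0 yaw -0.9 y [-0.005  0.056] ztop 0.188
0.09 none 28
```

```bash
cat > m.py <<'E'
from h import *
do_tile(.5296,.3645,-.13,np.pi/2,.09)
env.reach(np.array([.45,.35,.38]),Rh(SY,np.pi/2))
lean('s4'); print(lumps('t4')); print(ridge('top'))
a=cv2.imread('pics/s4.png'); b=cv2.imread('pics/t4.png'); cv2.imwrite('pics/fin.png',np.vstack([cv2.resize(a[90:240,60:440],None,fx=2,fy=2),cv2.resize(b[130:280,60:440],None,fx=2,fy=2)]))
E
python3 m.py
```

```text
grip 0.0138 [-0.3 -0.4 -0.6]
lift 0.0141 [-0.9  1.3 -1.9]
down [ 0.3 -0.5  1. ] [0.4484 0.1426 0.1564]
t 70.6333
-0.09 882 slant 18.6 yaw 1.2 y [-0.114 -0.063] ztop 0.189
-0.03 967 slant 19.7 yaw -0.6 y [-0.064 -0.002] ztop 0.188
0.03 991 slant 19.1 yaw -1.0 y [-0.005  0.056] ztop 0.188
0.09 980 slant 19.4 yaw -0.3 y [0.056 0.116] ztop 0.189
[([-0.073, 0.087, 0.094], 154, [-0.088, 0.064, -0.063, 0.116]), ([-0.073, 0.027, 0.094], 142, [-0.087, 0.003, -0.064, 0.054]), ([-0.072, -0.03, 0.095], 143, [-0.082, -0.056, -0.063, -0.004]), ([-0.073, -0.09, 0.094], 129, [-0.081, -0.117, -0.065, -0.065])]
(((504.46453857421875, -370.17401123046875), (22.081796646118164, 66.60289001464844), 84.76178741455078), array([ 0.50419497, -0.369417  ,  0.08075618]), 217)
```

View pics/fin.png

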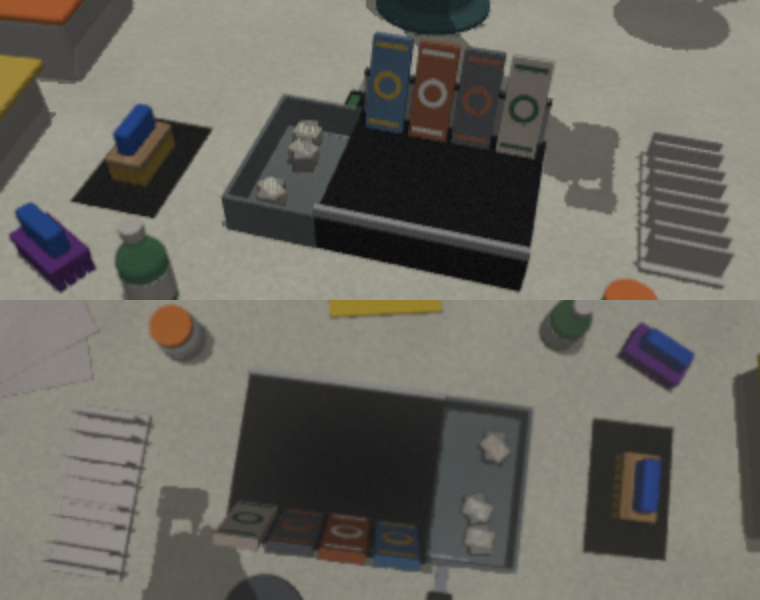

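```bash
python3 -c "
from h import *
s=env.sense();print(s['ee_pos'],s['t'],s['wrist_force'],s['gripper_width'])
shot('scene','s5');lean();print(workorder.finish_job())"
```

```text
[0.45021197 0.34805584 0.37975467] 71.6833 [ 0.05591915  0.34581698 -0.45545802] 0.09183513302459502
-0.09 880 slant 18.9 yaw 1.0 y [-0.114 -0.063] ztop 0.188
-0.03 965 slant 19.9 yaw -0.3 y [-0.064 -0.002] ztop 0.187
0.03 986 slant 18.9 yaw -1.0 y [-0.004  0.056] ztop 0.188
0.09 966 slant 19.5 yaw -0.4 y [0.056 0.116] ztop 0.188
the job is handed in; nothing more can be done
None
```

The job is handed in at about 72 s: all three lumps are swept into the tray, the brush stands within about 2 mm of its mat's centre, and all four tiles lean side by side on the rail at a measured 19–20°; the hand-in returned no verdict.

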